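Set the sprung tweezers to the slat gauge and hold them

ROBOT

A 6-joint arm with a two-finger parallel gripper is mounted at the origin on the work surface. World frame = base frame: x ahead of the robot, y to its left, z up, the work surface at z = 0. Lengths are in mm, angles in rad, forces in N, time in s.
With the tool pointing down it reaches from about 400 to 925 mm from the base axis. Payload 12.5 kg.
Tool frame: the origin (TCP) lies midway between the tips of the shut fingers; the grasp point (between the pads) lies 19 mm behind it; z points along the fingers, y is the direction in which the jaws open and shut (so a half turn about z gives the same grasp; the last joint's range is limited). The gripper opens to 95 mm and grips with 3 to 60 N. Pads are 20 mm wide; open, the fingers measure 119 mm over their backs; the gripper's body (75 mm by 180 mm) begins 59 mm behind the grasp point.
Start: joints at [1.097, 0.491, 1.559, -0, 1.092, -0.106], TCP at [224.713, 583.228, 184.261] pointing down, gripper open.
Joint ranges: [-3.1, 3.1], [-0.84, 2.19], [0.05, 2.79], [-1.13, 4.28], [0.06, 2.93], [-2.69, 2.69]. Speed limits (rad/s): [2.22, 2.22, 2.79, 3.14, 3.14, 3.14].

INTERFACE

Orientations are given as [roll, pitch, yaw] about the fixed x, y, z axes, in that order (R = Rz(yaw) Ry(pitch) Rx(roll)).
In Python, from cell import env gives the robot as it stands.
- The arm moves only by the tool arm_command, never from a script. Its argument "steps" is a list of rows, each an object of numbers: "dx", "dy", "dz": the shift along the tool's x, y, z as a fraction of full scale; "rx", "ry", "rz": the turn, a rotation vector about the tool's x, y, z as a fraction of full scale; "claw": the gripper command: -1 is fully open, 1 is shut, values between are in proportion. In form: [{"dx": .., "dy": .., "dz": .., "rx": .., "ry": .., "rz": .., "claw": ..}, ...]. A call has 1 to 10 rows; each row shifts and turns the pose as measured when the row begins, along the tool's axes as they then stand; what a row does not reach is not made up. Full scale, the value 1, is 0.8 m for a shift and 90 degrees for a turn. A row lasts 1/8 s, in which the tool goes at most 62.5 mm and 10.7 degrees, less where a joint would pass 70% of its speed; a pose out of reach is approached as far as the arm can. A call with a number of a shift or a turn outside -1 to 1 is refused whole. A call with a gripper value outside its range is refused whole. The fingers move at their own pace and stop on an object; the grip force is fixed at half the most. Time passes only in rows, so rows that do not move let the fingers close. It gives the time, the measured TCP pose, the force and the opening at its end, in the units of the state.
- env.state(): the state, without advancing time (a new reading comes with each control period).
- env.read_camera(name): name is "side" or "top"; returns (picture, depth): 384x512x3 uint8, red, green, blue; 384x512 float32, mm along the optical axis (not along the pixel's ray), 0 where there is no reading.
- env.get_calibration(name): a dict with "vfov" (degrees; the focal length in pixels is half the picture's height over the tangent of half this angle, whatever the lens; pixels are square), "cx", "cy" (the principal point, pixels), "k1" (the pictures are not rectified: a ray, as slopes to the right and down, at radius r is drawn at 1 + k1 r^2 times it, then the intrinsics apply), "xyz" and "attitude" of the camera in the world. Camera axes: x right, y up, looking along -z (the intrinsics and any distortion apply to the point x, -y, -z); pixel columns grow to the right and rows downward; lengths in mm; the calibration is good to about 2 mm. A picture is of the moment at which its call begins. get_calibration takes no time and is no camera call.
- env.job_done(): hands the job in, once; it reports no verdict.
The state is a dict: "t": time; "joints": joint angles; "qvel": joint speeds; "tau": joint torques, N m; "eef_pos": TCP position; "tcp_rot": TCP orientation; "ft_force": force on the tool from outside, world axes, zero at the start; "moment": the same for the moment, N m; "opening": opening from 0.0 (shut) to 1.0 (fully open).
Only numpy, scipy, OpenCV 4.12 (cv2) and the standard library are available. Lean on these libraries where they do the work, as an engineer would, in place of code of your own. Each camera call takes 0.05 s, during which the arm holds its last target.

TASK

On the setting jig, slide the dark wooden carriage by its round knob all the way up against the red stop while the tweezers on it are still sprung open. Then pinch the tweezers' two blue posts together until the tips stand over the two red lines of the white gauge plate (24 mm apart), without ever pinching the tips nearly shut, and finish holding them steadily there so that the joiner can lock the screw: do not let go. Leave the other things on the bench where they are.

Things in the scene. Friction and masses are not known exactly. Their poses are not given: they have to be found in the camera images.
- jig: Fixed setting jig: light wooden board 130 mm (x) by 400 mm (y) by 18 mm. Origin on the table 10 mm to +y of the board's middle; its +y is the direction in which the carriage slides to the stop (and in which the tweezers point), its +x is square to that and level, the line along which the tweezers are squeezed; the tweezers' centre line is x = 0.
- carriage (a joint): Position of the dark wooden carriage (75 x 90 mm, top 40 mm above the table) along the jig's +y, in m: 0.11 = against the red stop (end of travel), smaller = that much short of it. Friction of about 5 N keeps it where it is left.
- carriage_knob (a point): Middle of the pale round upright wooden knob on the carriage: 26 mm diameter, 30 mm tall, its top 82 mm and this point 66 mm above the table. It is 145 mm behind (jig -y) the posts' middle when the tweezers are closed to the lines. Rigid on the carriage.
- stop_face (a point): Centre of the face of the red stop block (75 mm wide, top 40 mm above the table) that meets the carriage's front face.
- near_leg: The tweezers' leg on the jig's -x side (bare steel strip 7 mm wide, 8 mm high, 125 mm from pivot to tip, lying level). Origin on its vertical pivot, axis 46 mm above the table; its own +y runs along the leg to the tip. A spring of 3.5 N m/rad swings it outward; at rest it splays 0.12 rad outward from the jig's y direction and it can be squeezed inward 0.2 rad.
- far_leg: The tweezers' leg on the jig's +x side (bare steel strip 7 mm wide, 8 mm high, 125 mm from pivot to tip, lying level). Origin on its vertical pivot, axis 46 mm above the table; its own +y runs along the leg to the tip. A spring of 3.5 N m/rad swings it outward; at rest it splays 0.12 rad outward from the jig's y direction and it can be squeezed inward 0.2 rad.
- near_post (a point): Point to grip on the blue round upright post on the near leg: diameter 12 mm, from 50 to 92 mm above the table; this point is on its axis, 72 mm above the table, 85 mm from the leg's pivot. Squeezed together from outside along the jig's x, the outside width over both posts is about 56 mm at rest and 36 mm when the tips are at the lines (24 mm apart, both legs then parallel); each 1 mm less width brings the tips 1.47 mm closer. About 5 N per post is needed at the lines.
- far_post (a point): The same on the far leg's blue post.
- near_tip (a point): Point of the near leg's tip, 46 mm above the table. The distance between the two tip points is the tip gap: about 54 mm at rest, 24 mm wanted.
- far_tip (a point): Point of the far leg's tip, 46 mm above the table.
- near_line (a point): Point of the jig's -x red line (2.5 mm wide, along the jig's y) on the white gauge plate (95 x 60 mm, top 37 mm above the table), directly under where the near tip belongs when the carriage is at its stop.
- far_line (a point): The same on the jig's +x red line, 24 mm from the near one.
- cork_block: Bystander: cork sanding block 60 x 110 x 35 mm, loose, lying beside the jig. Origin under its centre.
- try_square: Bystander: try square, dark wood stock 120 mm long (x) with a steel blade 140 mm, 16 mm high, lying flat. Origin under the stock's centre.
- tape_roll: Bystander: yellow roll of tape, 90 mm diameter, 25 mm high, lying flat beside the jig. Origin under its centre.
- glue_bottle: Bystander: white bottle, 56 mm diameter, 140 mm tall. Origin under its centre.
- tin: Bystander: open dark metal tin, 70 mm diameter, 80 mm tall. Origin under its centre.
- screwdriver: Bystander: screwdriver, about 200 mm long, with a wooden handle, lying flat. Origin under its middle.

How it is judged (in metres and radians):
On the way, in this order (a step that is already met when the one before it is completed fails the run):
1. the carriage stands against the red stop with the tweezers still sprung open (value of joint carriage above 0.107 m and distance between near_tip and far_tip above 0.042 m), for 0.2 s.
2. the fingers squeeze both legs so that the tips stand over the lines at the marked gap, steadily (value of joint carriage above 0.107 m and distance between near_tip and far_tip between 0.0215 and 0.0265 m and horizontal distance between near_tip and near_line below 0.006 m and horizontal distance between far_tip and far_line below 0.006 m and contact force between each of near_leg, far_leg and the fingers above 1 N and linear speed of each of near_leg, far_leg below 0.01 m/s), for 1 s.
At the end, for the whole second after the job is handed in: The carriage is within 3 mm of the red stop; the tip gap is 24 mm +- 2.5 mm and each tip within 6 mm (seen from above) of the point on its own line; the fingers press both legs (over 1 N each) and the legs are still (under 10 mm/s). The robot is holding (all of step 2); the arm keeps its last pose, push and grip.
It fails at once if the tips were pinched nearly shut (gap under 10 mm) (distance between near_tip and far_tip below 0.01 m).
It fails at once if another thing on the bench was moved (more than 25 mm) (distance of any of cork_block, try_square, tape_roll, glue_bottle, tin, screwdriver from where it was at the start of the episode above 0.025 m).
It also fails if it takes over 43 s, if anything falls off the work surface, if the arm or the gripper's body presses on something with over 40 N, if the wrist force passes 120 N, or if a joint passes its speed limit or range.

## Working session

There is one attempt and no reset: what is moved stays moved. The work goes in short steps, Python scripts to look and compute and a tool call to move; the robot and the scene stay as the last step left them, time stands still between calls to the robot, and variables do not carry over. Pictures are saved under pics/ and viewed, and the job is handed in when it is done.

Besides the shell and the picture viewer there is one more tool, called as name(argument=value, ...) on one line, values as JSON. arm_command: Moves the arm, as the interface text tells. Its arguments: {"type":"object","properties":{"steps":{"type":"array","items":{"type":"object","properties":{"dx":{"type":"number"},"dy":{"type":"number"},"dz":{"type":"number"},"rx":{"type":"number"},"ry":{"type":"number"},"rz":{"type":"number"},"claw":{"type":"number"}}}}},"required":["steps"]}

```bash
ls; mkdir -p pics
python3 - <<'E'
from cell import env
import cv2,numpy as np
print(env.state())
for n in("side","top"):
    c=env.get_calibration(n);print(n,c)
    p,d=env.read_camera(n)
    cv2.imwrite(f"pics/{n}0.png",p[:,:,::-1]);np.save(f"pics/{n}0d.npy",d);np.save(f"pics/{n}0p.npy",p)
E
```

```text
pics
{'t': 0.0, 'joints': array([ 1.09741027e+00,  4.91562540e-01,  1.55941963e+00,  3.44259354e-05,
        1.09166674e+00, -1.05582216e-01]), 'qvel': array([ 0.00222443, -0.00174139,  0.00129653,  0.00055827, -0.00120567,
        0.00115146]), 'tau': array([ 2.88718649e-03, -6.12657523e+01, -2.58189923e+01,  6.93963538e-02,
        4.80601320e-02, -1.14614941e-04]), 'eef_pos': array([224.57401045, 582.99027304, 183.67017084]), 'tcp_rot': array([-3.14054549e+00, -1.41678077e-04,  2.77377286e+00]), 'ft_force': array([-1.10665193,  0.18844283, -0.75206278]), 'moment': array([-0.01505555, -0.00956076, -0.01908248]), 'opening': 1.0002378597775903}
side {'vfov': 48.83178735475209, 'cx': 250.88847147977324, 'cy': 195.88822779923575, 'k1': -0.02130021437586277, 'xyz': array([ -82.0574089 , -815.03937619,  920.06656354]), 'attitude': array([ 0.87174447,  0.00987064, -0.69728844])}
top {'vfov': 51.227330420802474, 'cx': 253.26120349504822, 'cy': 195.01290460922988, 'k1': -0.09788270301814561, 'xyz': array([ 424.35953026,  -29.96633477, 1147.06615082]), 'attitude': array([ 0.12769394,  0.00367924, -1.57847312])}
```

View pics/side0.png

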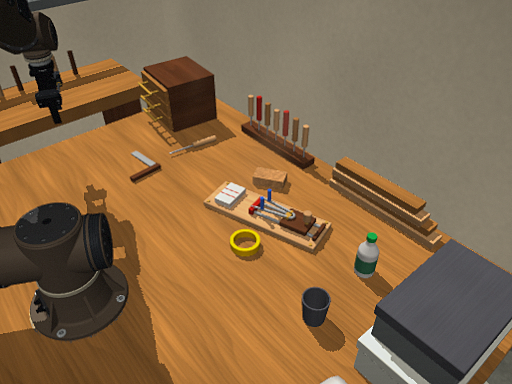

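View pics/top0.png

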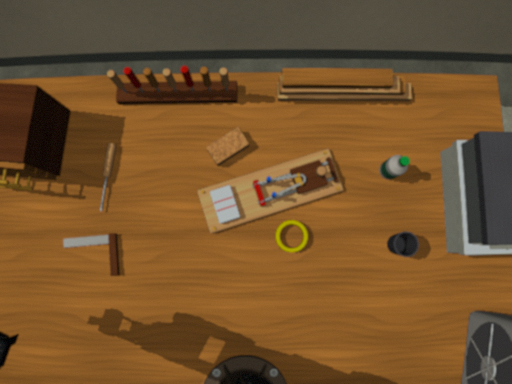

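```bash
cat > h.py <<'E'
import numpy as np,cv2
from scipy.spatial.transform import Rotation as R
from cell import env
def cam(n):
    c=env.get_calibration(n);f=192/np.tan(np.radians(c['vfov'])/2)
    return c,f,R.from_euler('xyz',c['attitude']).as_matrix()
def ray(n,u,v):
    c,f,M=cam(n);k=c['k1'];xd=np.array([(u-c['cx'])/f,(v-c['cy'])/f]);x=xd.copy()
    for _ in range(30): x=xd/(1+k*(x@x))
    return c['xyz'],M@np.array([x[0],-x[1],-1.])
def atz(n,u,v,z):
    o,d=ray(n,u,v);return o+d*(z-o[2])/d[2]
def proj(n,P):
    c,f,M=cam(n);q=M.T@(np.asarray(P,float)-c['xyz']);x=np.array([q[0],-q[1]])/-q[2]
    x=x*(1+c['k1']*(x@x));return x*f+[c['cx'],c['cy']]
def tri(a,b):
    o1,d1=ray('side',*a);o2,d2=ray('top',*b)
    A=np.stack([d1,-d2],1);s,*_=np.linalg.lstsq(A,o2-o1,rcond=None)
    p=o1+s[0]*d1;q=o2+s[1]*d2
    return (p+q)/2,np.linalg.norm(p-q)
def crop(n,tag,x0,y0,x1,y1,s):
    p=np.load(f"pics/{n}{tag}p.npy")[y0:y1,x0:x1,::-1]
    cv2.imwrite(f"pics/{n}{tag}c.png",cv2.resize(p,None,fx=s,fy=s,interpolation=cv2.INTER_CUBIC))
def snap(tag):
    for n in("side","top"):
        p,d=env.read_camera(n);np.save(f"pics/{n}{tag}p.npy",p);np.save(f"pics/{n}{tag}d.npy",d)
E
python3 -c "
from h import *
crop('top','0',190,145,350,235,5);crop('side','0',200,165,335,255,5.9)"
```

```text
(no output)
```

View pics/top0c.png

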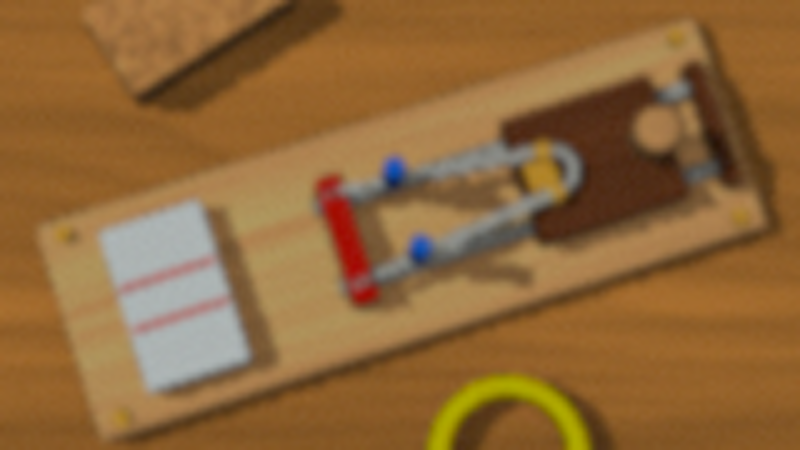

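View pics/side0c.png

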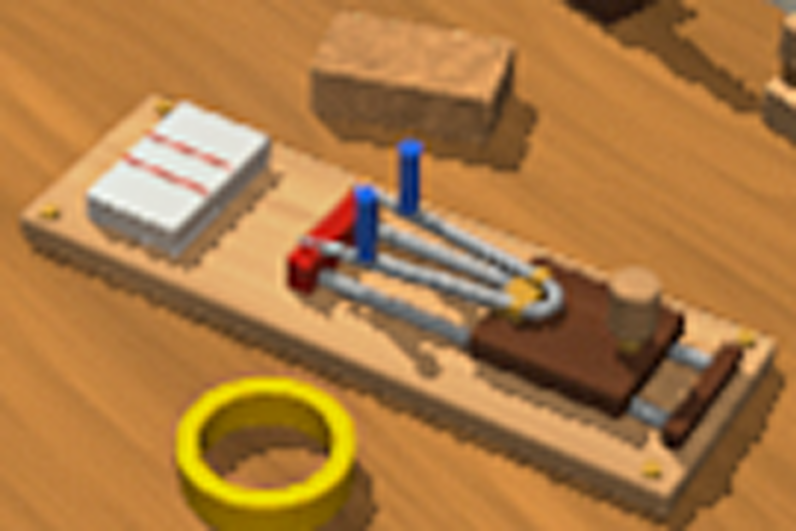

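Run:
```python
from h import *
np.set_printoptions(precision=1,suppress=True)
T=lambda u,v:((u+.5)/5+190-.5,(v+.5)/5+145-.5)
S=lambda u,v:((u+.5)/5.9+200-.5,(v+.5)/5.9+165-.5)
for n,a,b in[("knobtop",(636,281),(658,128)),("postA",(410,146),(394,170)),("postB",(366,190),(422,248)),
 ("cornerL",(160,97),(38,228)),("cornerNearR",(668,498),(770,232)),("cornerFL",(25,225),(105,438)),("cornR",(772,345),(695,20)),
 ("plate1",(180,102),(100,235)),("plate2",(270,140),(200,202)),("plate3",(178,232),(250,358)),("plate4",(90,195),(150,390)),
 ("lineA",(229,166),(215,262)),("lineA2",(148,132),(122,290)),("lineB",(208,193),(228,302)),("lineB2",(123,157),(137,328))]:
    P,e=tri(S(*a),T(*b));print(n,P,round(e,1))
    
print('fixed z')
z=lambda u,v,h:atz('top',*T(u,v),h)
c=[z(38,228,18),z(105,438,18),z(770,232,18),z(695,20,18)]
for q in c:print(q)
ctr=sum(c)/4;print('centre',ctr)
d=(c[0]+c[1]-c[2]-c[3])/2;print(d,np.linalg.norm(d),np.degrees(np.arctan2(d[1],d[0])))
w=(c[0]+c[3]-c[1]-c[2])/2;print(w,np.linalg.norm(w),np.degrees(np.arctan2(w[1],w[0])))
```

```text
knobtop [ 627.7 -211.8   83.9] 1.4
postA [604.4 -68.5  94.1] 2.4
postB [561.8 -82.6  96.4] 2.0
cornerL [586.8 131.8  16.7] 5.0
cornerNearR [ 579.8 -285.7   20.2] 3.1
cornerFL [465.6  94.5  10.5] 1.2
cornR [ 702.6 -245.8   18.4] 1.0
plate1 [577.2  94.9  40.2] 0.3
plate2 [596.6  38.7  36.4] 1.8
plate3 [509.   10.8  36. ] 2.5
plate4 [491.4  66.5  36.1] 2.1
lineA [561.4  30.4  41.8] 0.5
lineA2 [545.6  82.4  42.5] 0.7
lineB [539.8  23.   38.8] 1.8
lineB2 [523.5  74.7  41.1] 2.8
fixed z
[584.5 133.   18. ]
[464.8  94.   18. ]
[ 578.8 -285.2   18. ]
[ 703.2 -246.3   18. ]
centre [582.8 -76.1  18. ]
[-116.3  379.2    0. ] 396.6439148348065 107.05654045485655
[122.  39.   0.] 128.10072127802994 17.703916482218848
```

arm_command(steps=[{"rz":0.115,"claw":-1},{"rz":0.115,"claw":-1},{"rz":0.115,"claw":-1},{"rz":0.115,"claw":-1},{"rz":0.113,"claw":-1}])

```text
$.steps[0]: bad value
```

Run:
```python
from h import *
from scipy.optimize import least_squares
np.set_printoptions(precision=2,suppress=True)
T=lambda u,v:((u+.5)/5+190-.5,(v+.5)/5+145-.5)
S=lambda u,v:((u+.5)/5.9+200-.5,(v+.5)/5.9+165-.5)
# jig frame points: corners relative origin: board middle at y=-10
C=[((-65,190,18),(25,225),(105,438)),((65,190,18),(160,97),(38,228)),((-65,-210,18),(668,498),(770,232)),((65,-210,18),(772,345),(695,20))]
def w(p,q):
    c,s=np.cos(p[2]),np.sin(p[2]);return np.array([p[0]+c*q[0]-s*q[1],p[1]+s*q[0]+c*q[1],q[2]])
for cams in('top',),('side',),('top','side'):
    def res(p):
        r=[]
        for L,a,b in C:
            P=w(p,L)
            if 'side' in cams:r.append(proj('side',P)-S(*a))
            if 'top' in cams:r.append(proj('top',P)-T(*b))
        return np.concatenate(r)
    s=least_squares(res,[583,-66,.3],x_scale=[1,1,.01]);p=s.x;print(cams,p,np.degrees(p[2]),s.fun)
    inv=lambda P:(lambda d:np.array([np.cos(p[2])*d[0]+np.sin(p[2])*d[1],-np.sin(p[2])*d[0]+np.cos(p[2])*d[1]]))(np.array(P)[:2]-p[:2])
    for n,z,a,b in[("knob",82,(636,281),(658,128)),("postF",92,(410,146),(394,170)),("postN",92,(366,190),(422,248)),
 ("plate1",37,(180,102),(100,235)),("plate2",37,(270,140),(200,202)),("plate3",37,(178,232),(250,358)),("plate4",37,(90,195),(150,390)),
 ("lineF1",37,(229,166),(215,262)),("lineF2",37,(148,132),(122,290)),("lineN1",37,(208,193),(228,302)),("lineN2",37,(123,157),(137,328)),("carrfrontF",40,(540,262),(503,127)),("stopend",40,(350,195),(322,182))]:
        print(n,inv(atz('top',*T(*b),z)),inv(atz('side',*S(*a),z)))
print(env.state()['eef_pos'],env.state()['tcp_rot'])
```

```text
('top',) [579.95 -66.62   0.3 ] 17.1169286478631 [-0.66  1.02 -0.39 -0.57  0.42 -0.29  0.65 -0.25]
knob [   2.66 -152.64] [   5.36 -152.5 ]
postF [22.33 -8.21] [25.95 -8.55]
postN [-22.16  -9.53] [-16.81  -7.9 ]
plate1 [ 45.36 155.44] [ 48.27 157.46]
plate2 [46.26 96.45] [46.95 94.73]
plate3 [-45.89  95.78] [-45.05  93.22]
plate4 [-46.15 154.01] [-45.6  151.78]
lineF1 [11.31 98.44] [ 15.69 101.33]
lineF2 [ 11.96 152.64] [ 16.17 156.99]
lineN1 [-12.34  98.17] [-9.65 98.02]
lineN2 [-10.94 150.84] [ -9.38 155.82]
carrfrontF [ 35.07 -78.58] [ 34.66 -84.45]
stopend [35.92 27.92] [27.45 29.44]
('side',) [581.21 -67.66   0.3 ] 17.26994115222272 [-1.09 -1.35 -0.94 -0.4   0.27  0.72  1.56  0.13]
knob [   1.36 -151.28] [   4.06 -151.14]
postF [21.41 -6.9 ] [25.03 -7.25]
postN [-23.08  -8.1 ] [-17.73  -6.48]
plate1 [ 44.87 156.69] [ 47.79 158.7 ]
plate2 [45.62 97.7 ] [46.3  95.97]
plate3 [-46.53  97.28] [-45.7   94.71]
plate4 [-46.63 155.51] [-46.09 153.27]
lineF1 [10.67 99.78] [ 15.06 102.66]
lineF2 [ 11.47 153.98] [ 15.69 158.32]
lineN1 [-12.98  99.57] [-10.29  99.41]
lineN2 [-11.44 152.24] [ -9.86 157.22]
carrfrontF [ 33.96 -77.31] [ 33.53 -83.17]
stopend [35.1 29.2] [26.63 30.73]
('top', 'side') [580.52 -67.1    0.3 ] 17.171288727752543 [-1.32 -1.41 -0.44  0.87 -1.12 -0.44 -0.22 -0.7  -0.13  0.79  0.58 -0.56
  1.26  0.22  0.77 -0.5 ]
knob [   2.11 -152.01] [   4.82 -151.87]
postF [21.92 -7.6 ] [25.54 -7.94]
postN [-22.57  -8.87] [-17.22  -7.24]
plate1 [ 45.1  156.03] [ 48.01 158.05]
plate2 [45.95 97.05] [46.63 95.32]
plate3 [-46.2   96.46] [-45.36  93.9 ]
plate4 [-46.4  154.69] [-45.86 152.46]
lineF1 [11.   99.07] [ 15.38 101.95]
lineF2 [ 11.7  153.26] [ 15.92 157.61]
lineN1 [-12.65  98.81] [-9.96 98.66]
lineN2 [-11.2  151.48] [ -9.63 156.47]
carrfrontF [ 34.59 -77.98] [ 34.17 -83.84]
stopend [35.55 28.52] [27.08 30.05]
[224.61 583.   183.72] [-3.14 -0.    2.77]
```

arm_command(steps=[{"dx":0,"dy":0,"dz":0,"rx":0,"ry":0,"rz":0.115,"claw":-1},{"dx":0,"dy":0,"dz":0,"rx":0,"ry":0,"rz":0.115,"claw":-1},{"dx":0,"dy":0,"dz":0,"rx":0,"ry":0,"rz":0.115,"claw":-1},{"dx":0,"dy":0,"dz":0,"rx":0,"ry":0,"rz":0.115,"claw":-1},{"dx":0,"dy":0,"dz":0,"rx":0,"ry":0,"rz":0.114,"claw":-1}])

```text
t: 0.72
eef_pos: [224.1, 582.1, 181.8]
tcp_rot: [-3.138, 0.004, 1.845]
ft_force: [-0.1, 0.1, -0.6]
opening: 0.994
```

arm_command(steps=[{"dx":-0.076,"dy":0.015,"dz":0,"rx":0,"ry":0,"rz":0,"claw":-1},{"dx":-0.076,"dy":0.015,"dz":0,"rx":0,"ry":0,"rz":0,"claw":-1},{"dx":-0.076,"dy":0.015,"dz":0,"rx":0,"ry":0,"rz":0,"claw":-1},{"dx":-0.076,"dy":0.015,"dz":0,"rx":0,"ry":0,"rz":0,"claw":-1},{"dx":-0.076,"dy":0.015,"dz":0,"rx":0,"ry":0,"rz":0,"claw":-1},{"dx":-0.076,"dy":0.015,"dz":0,"rx":0,"ry":0,"rz":0,"claw":-1},{"dx":-0.076,"dy":0.015,"dz":0,"rx":0,"ry":0,"rz":0,"claw":-1},{"dx":-0.076,"dy":0.015,"dz":0,"rx":0,"ry":0,"rz":0,"claw":-1},{"dx":-0.076,"dy":0.015,"dz":0,"rx":0,"ry":0,"rz":0,"claw":-1},{"dx":-0.076,"dy":0.015,"dz":0,"rx":0,"ry":0,"rz":0,"claw":-1}])

```text
t: 1.98
eef_pos: [503.8, 23.4, 181.9]
tcp_rot: [-3.137, 0.004, 1.847]
ft_force: [1.6, 0.5, -0.4]
opening: 0.998
```

arm_command(steps=[{"dx":-0.065,"dy":0.0136,"dz":0,"rx":0,"ry":0,"rz":0,"claw":-1},{"dx":-0.065,"dy":0.0136,"dz":0,"rx":0,"ry":0,"rz":0,"claw":-1},{"dx":-0.065,"dy":0.0136,"dz":0,"rx":0,"ry":0,"rz":0,"claw":-1},{"dx":-0.065,"dy":0.0136,"dz":0,"rx":0,"ry":0,"rz":0,"claw":-1},{"dx":-0.065,"dy":0.0136,"dz":0,"rx":0,"ry":0,"rz":-0.016,"claw":-1},{"dx":0,"dy":0,"dz":0,"rx":0,"ry":0,"rz":0,"claw":-1}])

```text
t: 2.72
eef_pos: [629.8, -224.5, 180.2]
tcp_rot: [-3.135, 0.002, 1.868]
ft_force: [-0.2, -0.1, -0.5]
opening: 0.999
```

arm_command(steps=[{"dx":0.016,"dy":0.001,"dz":0.03,"rx":0,"ry":0,"rz":0,"claw":-1},{"dx":0,"dy":0,"dz":0.045,"rx":0,"ry":0,"rz":0,"claw":-1},{"dx":0,"dy":0,"dz":0.045,"rx":0,"ry":0,"rz":0,"claw":-1},{"dx":0,"dy":0,"dz":0.02,"rx":0,"ry":0,"rz":0,"claw":-1},{"dx":0,"dy":0,"dz":0,"rx":0,"ry":0,"rz":0,"claw":-1}])

```text
t: 3.35
eef_pos: [624.9, -209.6, 65.2]
tcp_rot: [-3.134, 0.001, 1.868]
ft_force: [-0.3, -0.3, -0.5]
opening: 1.003
```

arm_command(steps=[{"dx":-0.003,"dy":0.0015,"dz":0.018,"rx":0,"ry":0,"rz":0,"claw":-1},{"dx":0,"dy":0,"dz":0,"rx":0,"ry":0,"rz":0,"claw":-1}])

```text
t: 3.6
eef_pos: [627.6, -211.8, 51.9]
tcp_rot: [-3.136, 0.003, 1.868]
ft_force: [0.3, -0.9, 0.1]
opening: 0.999
```

```bash
python3 -c "
from h import *
snap('1');crop('top','1',190,145,350,235,5);crop('side','1',220,145,355,255,5)"
```

```text
(no output)
```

View pics/top1c.png

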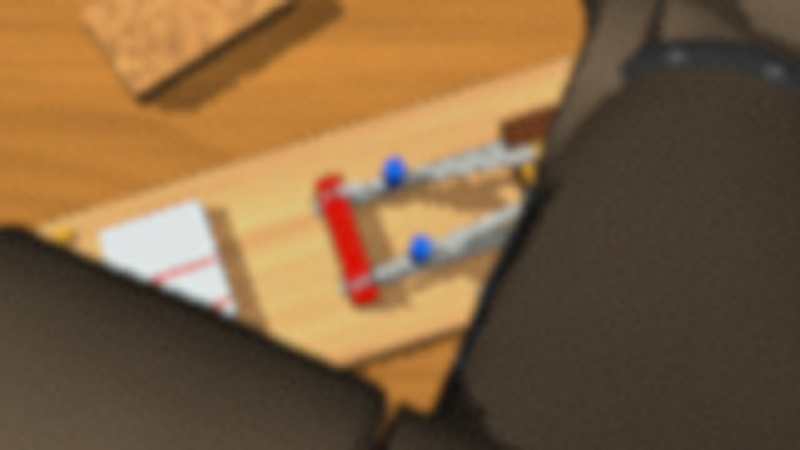

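View pics/side1c.png

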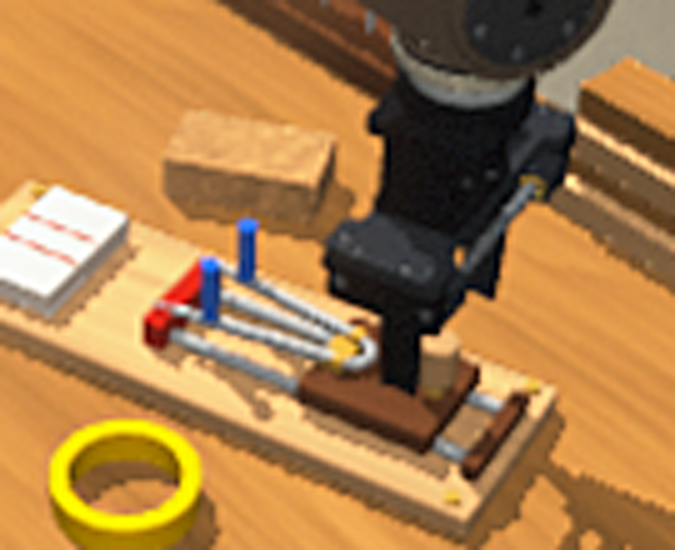

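The picture shows the near finger standing just camera-side of the knob (side crop ~(400,340), knob ~(440,360)). Height and row look right, so I'm closing on the knob.

arm_command(steps=[{"dx":0,"dy":0,"dz":0,"rx":0,"ry":0,"rz":0,"claw":0.3},{"dx":0,"dy":0,"dz":0,"rx":0,"ry":0,"rz":0,"claw":0.35},{"dx":0,"dy":0,"dz":0,"rx":0,"ry":0,"rz":0,"claw":0.4},{"dx":0,"dy":0,"dz":0,"rx":0,"ry":0,"rz":0,"claw":0.45},{"dx":0,"dy":0,"dz":0,"rx":0,"ry":0,"rz":0,"claw":0.5}])

```text
t: 4.32
eef_pos: [628.6, -212.2, 54.4]
tcp_rot: [-3.139, 0.005, 1.868]
ft_force: [-0.5, -1.0, -0.6]
opening: 0.53
```

arm_command(steps=[{"dx":0,"dy":0,"dz":0.002,"rx":0,"ry":0,"rz":0,"claw":0.5},{"dx":0,"dy":0,"dz":0.001,"rx":0,"ry":0,"rz":0,"claw":0.5},{"dx":0,"dy":0,"dz":0,"rx":0,"ry":0,"rz":0,"claw":0.5},{"dx":0,"dy":0,"dz":0,"rx":0,"ry":0,"rz":0,"claw":0.5}])

```text
t: 4.82
eef_pos: [628.4, -212.3, 51.8]
tcp_rot: [-3.139, 0.005, 1.868]
ft_force: [-1.8, -0.5, 1.7]
opening: 0.253
```

arm_command(steps=[{"dx":0,"dy":0,"dz":0,"rx":0,"ry":0,"rz":0,"claw":0.6},{"dx":0,"dy":0,"dz":0,"rx":0,"ry":0,"rz":0,"claw":0.7},{"dx":0,"dy":0,"dz":0,"rx":0,"ry":0,"rz":0,"claw":0.7}])

```text
t: 5.2
eef_pos: [628.8, -212.3, 52.0]
tcp_rot: [-3.139, 0.005, 1.868]
ft_force: [0.7, -0.7, 0.5]
opening: 0.15
```

```bash
python3 -c "
from h import *
snap('2');crop('side','2',260,175,340,245,8)"
```

```text
(no output)
```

View pics/side2c.png

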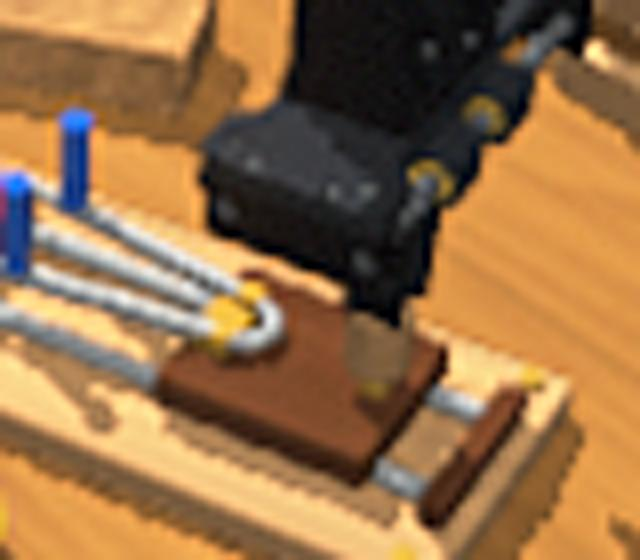

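```bash
python3 - <<'E'
from h import *
np.set_printoptions(precision=1,suppress=True)
s=env.state();print(s['eef_pos'],s['tcp_rot'],s['opening'])
def P(tag,pos,yaw,off,sc,x0,y0):
    ty=np.array([np.sin(yaw),-np.cos(yaw),0])
    for o in off:
        for z in (0,30):
            u=proj('side',np.array(pos)+ty*o+[0,0,z]);print(tag,o,z,u,((u+.5)-[x0,y0])*sc)
P('s1',[627.6,-211.8,51.9],1.868,(-60,-47.5,0,47),5,220,145)
P('s2',s['eef_pos'],1.868,(-20,-7,0,20),8,260,175)
u=proj('side',[627,-212,82]);print(u,(u+.5-[260,175])*8)
E
python3 -c "
from h import *
crop('side','2',220,100,340,250,5)"
```

```text
[ 628.8 -212.3   52. ] [-3.1  0.   1.9] 0.14930773285858273
s1 -60 0 [296.7 232.3] [386.2 438.8]
s1 -60 30 [297.4 224.8] [389.3 401.4]
s1 -47.5 0 [298.8 229.7] [396.4 425.9]
s1 -47.5 30 [299.4 222.2] [399.7 388.5]
s1 0 0 [306.3 220.2] [434.  378.5]
s1 0 30 [307.1 212.8] [437.8 341.3]
s1 47 0 [313.4 211.3] [469.5 333.9]
s1 47 30 [314.3 203.9] [473.8 296.8]
s2 -20 0 [303.6 224. ] [352.6 396.2]
s2 -20 30 [304.3 216.6] [358.5 336.6]
s2 -7 0 [305.6 221.5] [368.9 375.7]
s2 -7 30 [306.4 214. ] [375.  316.1]
s2 0 0 [306.7 220.1] [377.6 364.8]
s2 0 30 [307.5 212.7] [383.7 305.2]
s2 20 0 [309.8 216.2] [402.1 334. ]
s2 20 30 [310.6 208.8] [408.5 274.5]
[307.  212.9] [379.8 306.9]
```

View pics/side2c.png

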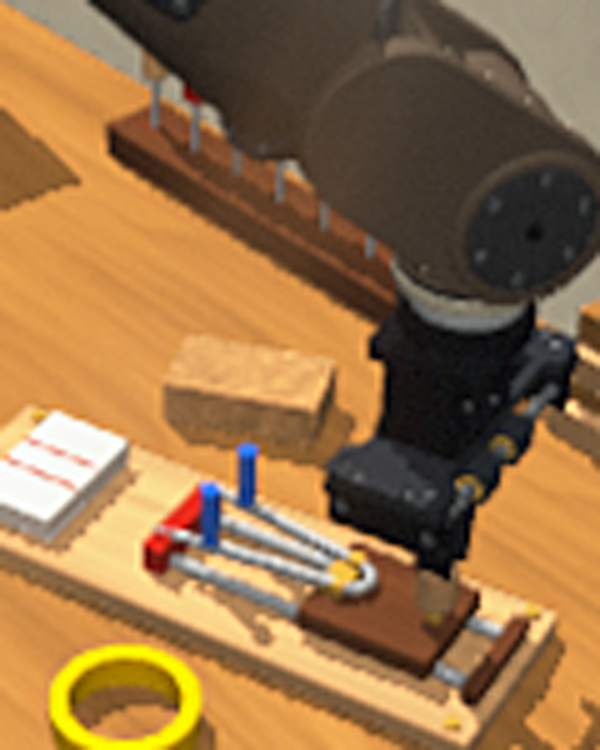

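Run:
```python
from h import *
np.set_printoptions(precision=0,suppress=True)
def pt(n,d,u,v):
    o,r=ray(n,u,v);return o+r*d[v,u]
for tag,us in(('2',(304,305,306,307,308,309)),('1',(298,300,302))):
    d=np.load(f'pics/side{tag}d.npy')
    for u in us:
        print(tag,u,[ (v,[int(x) for x in pt('side',d,u,v)]) for v in range(204,226,2)])
d=np.load('pics/side0d.npy');print([pt('side',d,307,v) for v in range(208,226,2)])
```

```text
2 304 [(204, [553, -260, 190]), (206, [559, -256, 177]), (208, [557, -259, 173]), (210, [559, -257, 163]), (212, [618, -207, 87]), (214, [616, -210, 82]), (216, [617, -210, 73]), (218, [615, -212, 68]), (220, [616, -212, 59]), (222, [625, -205, 41]), (224, [618, -211, 41])]
2 305 [(204, [552, -266, 195]), (206, [554, -264, 185]), (208, [558, -261, 173]), (210, [558, -262, 167]), (212, [616, -213, 92]), (214, [618, -212, 82]), (216, [616, -214, 78]), (218, [614, -216, 72]), (220, [618, -214, 59]), (222, [621, -212, 48]), (224, [618, -215, 44])]
2 306 [(204, [556, -265, 192]), (206, [556, -266, 186]), (208, [560, -263, 174]), (210, [561, -263, 166]), (212, [616, -216, 94]), (214, [619, -215, 84]), (216, [616, -218, 80]), (218, [618, -217, 70]), (220, [618, -218, 62]), (222, [620, -217, 53]), (224, [622, -216, 43])]
2 307 [(204, [558, -267, 191]), (206, [557, -269, 187]), (208, [559, -268, 178]), (210, [558, -269, 172]), (212, [616, -220, 97]), (214, [620, -218, 85]), (216, [617, -221, 81]), (218, [619, -220, 72]), (220, [621, -219, 62]), (222, [620, -221, 55]), (224, [628, -214, 37])]

[... 960 characters left out ...]
), (214, [574, -231, 122]), (216, [577, -229, 111]), (218, [576, -231, 105]), (220, [575, -232, 99]), (222, [580, -228, 85]), (224, [610, -203, 40])]
1 302 [(204, [550, -257, 190]), (206, [557, -251, 175]), (208, [555, -253, 170]), (210, [556, -253, 163]), (212, [577, -236, 131]), (214, [576, -237, 125]), (216, [579, -235, 114]), (218, [576, -238, 110]), (220, [578, -237, 101]), (222, [582, -235, 89]), (224, [614, -208, 41])]
[array([ 712., -137.,    1.]), array([ 635., -204.,   83.]), array([ 627., -211.,   85.]), array([ 622., -217.,   84.]), array([ 621., -219.,   78.]), array([ 621., -219.,   70.]), array([ 621., -220.,   63.]), array([ 620., -222.,   56.]), array([ 627., -217.,   40.])]
```

The finger tips appear about 30 mm above the reported TCP: depth puts them at z≈82 and the reported value is 52. The fingers closed just over the knob top without touching anything. I'll open again, go lower in stages and check.

arm_command(steps=[{"dx":0,"dy":0,"dz":0,"rx":0,"ry":0,"rz":0,"claw":-0.3},{"dx":0,"dy":0,"dz":0,"rx":0,"ry":0,"rz":0,"claw":-0.3},{"dx":0,"dy":0,"dz":0,"rx":0,"ry":0,"rz":0,"claw":-0.3},{"dx":0,"dy":0,"dz":0,"rx":0,"ry":0,"rz":0,"claw":-0.3},{"dx":0,"dy":0,"dz":0,"rx":0,"ry":0,"rz":0,"claw":-0.3},{"dx":0,"dy":0,"dz":0.012,"rx":0,"ry":0,"rz":0,"claw":-0.3},{"dx":0,"dy":0,"dz":0.012,"rx":0,"ry":0,"rz":0,"claw":-0.3},{"dx":0,"dy":0,"dz":0,"rx":0,"ry":0,"rz":0,"claw":-0.3}])

```text
t: 6.3
eef_pos: [628.2, -212.2, 30.7]
tcp_rot: [-3.138, 0.005, 1.868]
ft_force: [-0.4, 0.2, -0.7]
opening: 0.65
```

```bash
python3 -c "
from h import *
snap('3');crop('side','3',260,165,340,245,8)
d=np.load('pics/side3d.npy')
for u in range(297,312,2):
  print(u,[(v,[int(x) for x in (lambda o,r:o+r*d[v,u])(*ray('side',u,v))]) for v in range(210,228,2)])"
```

```text
297 [(210, [554, -237, 153]), (212, [551, -241, 150]), (214, [551, -241, 143]), (216, [629, -172, 40]), (218, [623, -177, 39]), (220, [616, -184, 39]), (222, [608, -192, 42]), (224, [605, -196, 38]), (226, [598, -202, 39])]
299 [(210, [549, -249, 163]), (212, [555, -244, 150]), (214, [555, -245, 143]), (216, [586, -217, 97]), (218, [590, -215, 86]), (220, [589, -216, 79]), (222, [591, -215, 69]), (224, [606, -203, 43]), (226, [601, -208, 41])]
301 [(210, [547, -258, 171]), (212, [554, -252, 156]), (214, [556, -251, 146]), (216, [590, -222, 98]), (218, [591, -222, 90]), (220, [590, -223, 84]), (222, [593, -221, 72]), (224, [595, -220, 63]), (226, [604, -213, 43])]
303 [(210, [550, -262, 172]), (212, [557, -257, 158]), (214, [557, -257, 150]), (216, [556, -259, 145]), (218, [594, -226, 91]), (220, [593, -228, 86]), (222, [593, -228, 77]), (224, [597, -226, 65]), (226, [609, -216, 42])]
305 [(210, [553, -266, 174]), (212, [554, -266, 166]), (214, [557, -264, 155]), (216, [560, -262, 145]), (218, [595, -233, 96]), (220, [596, -233, 87]), (222, [602, -228, 72]), (224, [600, -231, 67]), (226, [612, -222, 45])]
307 [(210, [560, -267, 170]), (212, [562, -266, 161]), (214, [561, -267, 155]), (216, [564, -266, 145]), (218, [620, -219, 70]), (220, [617, -222, 66]), (222, [621, -220, 55]), (224, [625, -218, 42]), (226, [618, -224, 43])]
309 [(210, [583, -254, 147]), (212, [634, -213, 82]), (214, [626, -220, 84]), (216, [622, -224, 81]), (218, [625, -222, 69]), (220, [629, -220, 57]), (222, [636, -215, 41]), (224, [633, -219, 38]), (226, [624, -227, 41])]
311 [(210, [585, -260, 150]), (212, [638, -217, 82]), (214, [630, -224, 84]), (216, [635, -221, 71]), (218, [653, -207, 41]), (220, [646, -214, 43]), (222, [642, -218, 40]), (224, [635, -224, 40]), (226, [639, -222, 28])]
```

View pics/side3c.png

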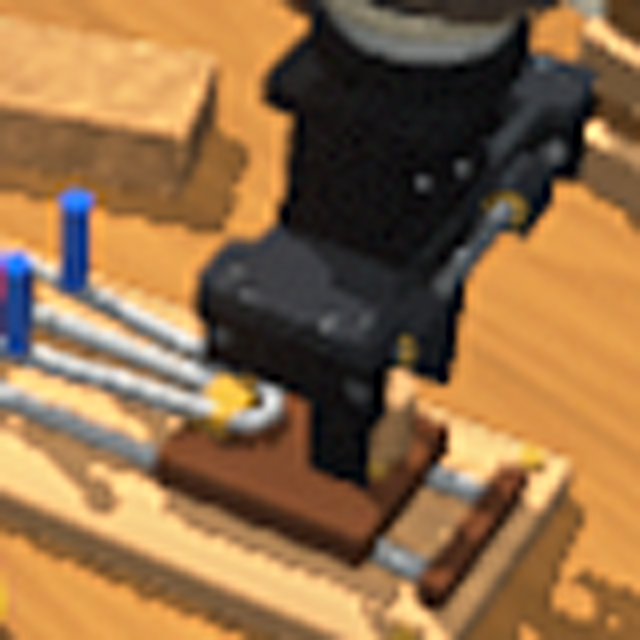

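arm_command(steps=[{"dx":0,"dy":0,"dz":0.0125,"rx":0,"ry":0,"rz":0,"claw":0.5},{"dx":0,"dy":0,"dz":0,"rx":0,"ry":0,"rz":0,"claw":0.5},{"dx":0,"dy":0,"dz":0,"rx":0,"ry":0,"rz":0,"claw":0.5},{"dx":0,"dy":0,"dz":0,"rx":0,"ry":0,"rz":0,"claw":0.5},{"dx":0,"dy":0,"dz":0,"rx":0,"ry":0,"rz":0,"claw":0.5},{"dx":0,"dy":0,"dz":0,"rx":0,"ry":0,"rz":0,"claw":0.55}])

```text
t: 7.15
eef_pos: [628.0, -212.8, 21.2]
tcp_rot: [-3.138, 0.005, 1.868]
ft_force: [0.2, -0.2, -1.9]
opening: 0.268
```

arm_command(steps=[{"dx":0,"dy":0,"dz":0,"rx":0,"ry":0,"rz":0,"claw":0.7},{"dx":0,"dy":0,"dz":0,"rx":0,"ry":0,"rz":0,"claw":0.8},{"dx":0,"dy":0,"dz":0,"rx":0,"ry":0,"rz":0,"claw":0.8}])

```text
t: 7.52
eef_pos: [628.0, -212.8, 21.2]
tcp_rot: [-3.138, 0.005, 1.868]
ft_force: [-1.8, -1.1, -1.3]
opening: 0.271
```

arm_command(steps=[{"dx":0.008,"dy":0,"dz":0,"rx":0,"ry":0,"rz":0,"claw":0.8},{"dx":0.0125,"dy":0,"dz":0,"rx":0,"ry":0,"rz":0,"claw":0.8},{"dx":0.0125,"dy":0,"dz":0,"rx":0,"ry":0,"rz":0,"claw":0.8},{"dx":0.0125,"dy":0,"dz":0,"rx":0,"ry":0,"rz":0,"claw":0.8},{"dx":0.0125,"dy":0,"dz":0,"rx":0,"ry":0,"rz":0,"claw":0.8},{"dx":0.0125,"dy":0,"dz":0,"rx":0,"ry":0,"rz":0,"claw":0.8}])

```text
t: 8.28
eef_pos: [612.2, -162.8, 21.2]
tcp_rot: [-3.14, 0.013, 1.868]
ft_force: [-1.0, -7.3, -1.9]
opening: 0.268
```

arm_command(steps=[{"dx":0.0125,"dy":0,"dz":0,"rx":0,"ry":0,"rz":0,"claw":0.8},{"dx":0.01,"dy":0,"dz":0,"rx":0,"ry":0,"rz":0,"claw":0.8},{"dx":0.0075,"dy":0,"dz":0,"rx":0,"ry":0,"rz":0,"claw":0.8},{"dx":0.005,"dy":0,"dz":0,"rx":0,"ry":0,"rz":0,"claw":0.8}])

```text
t: 8.78
eef_pos: [604.2, -137.4, 21.2]
tcp_rot: [-3.141, 0.017, 1.868]
ft_force: [-0.3, -5.8, -2.3]
opening: 0.267
```

arm_command(steps=[{"dx":0.006,"dy":0,"dz":0,"rx":0,"ry":0,"rz":0,"claw":0.8},{"dx":0.006,"dy":0,"dz":0,"rx":0,"ry":0,"rz":0,"claw":0.8},{"dx":0.005,"dy":0,"dz":0,"rx":0,"ry":0,"rz":0,"claw":0.8}])

```text
t: 9.15
eef_pos: [600.5, -125.7, 21.2]
tcp_rot: [-3.141, 0.02, 1.868]
ft_force: [-1.4, -5.6, -2.6]
opening: 0.267
```

arm_command(steps=[{"dx":0.006,"dy":0,"dz":0,"rx":0,"ry":0,"rz":0,"claw":0.8},{"dx":0.006,"dy":0,"dz":0,"rx":0,"ry":0,"rz":0,"claw":0.8}])

```text
t: 9.4
eef_pos: [599.1, -120.7, 21.5]
tcp_rot: [3.14, 0.026, 1.869]
ft_force: [0.6, -23.4, -5.0]
opening: 0.268
```

arm_command(steps=[{"dx":0.002,"dy":0,"dz":0,"rx":0,"ry":0,"rz":0,"claw":0.8},{"dx":0.002,"dy":0,"dz":0,"rx":0,"ry":0,"rz":0,"claw":0.8}])

```text
t: 9.65
eef_pos: [599.0, -120.6, 21.4]
tcp_rot: [3.139, 0.03, 1.868]
ft_force: [0.9, -12.5, -3.4]
opening: 0.27
```

```bash
python3 -c "
from h import *
print(env.state()['ft_force'])
snap('4');crop('side','4',200,145,320,245,6)"
```

```text
[  0.93303064 -12.5331114   -3.44518929]
```

View pics/side4c.png

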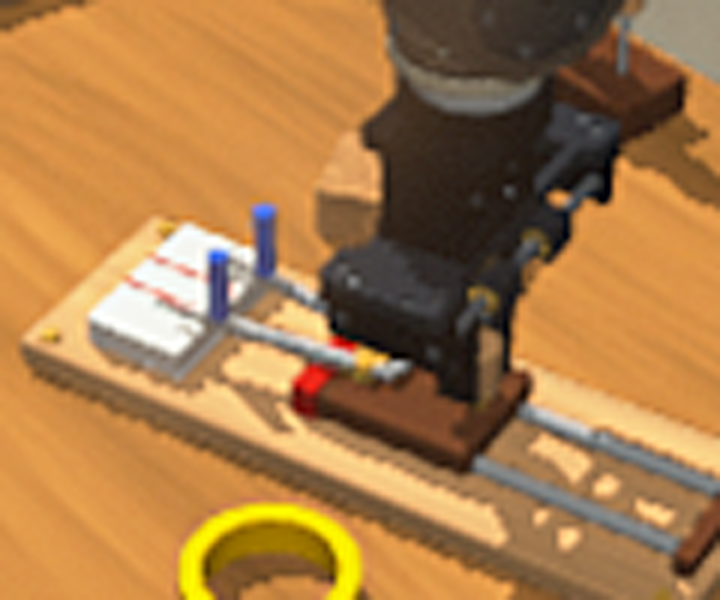

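The carriage's front meets the red stop at crop ~(330,385), and the tweezers are still open, with post tops at (264,212) and (218,258). I'll release the knob.

arm_command(steps=[{"dx":0,"dy":0,"dz":0,"rx":0,"ry":0,"rz":0,"claw":-1},{"dx":0,"dy":0,"dz":0,"rx":0,"ry":0,"rz":0,"claw":-1},{"dx":0,"dy":0,"dz":0,"rx":0,"ry":0,"rz":0,"claw":-1},{"dx":0,"dy":0,"dz":0,"rx":0,"ry":0.019,"rz":-0.003,"claw":-1},{"dx":0,"dy":0,"dz":-0.008,"rx":0,"ry":0,"rz":0,"claw":-1},{"dx":0,"dy":0,"dz":0,"rx":0,"ry":0,"rz":0,"claw":-1},{"dx":0,"dy":0,"dz":0,"rx":0,"ry":0,"rz":0,"claw":-1},{"dx":0,"dy":0,"dz":0,"rx":0,"ry":0,"rz":0,"claw":-1}])

```text
t: 10.75
eef_pos: [599.9, -119.5, 29.2]
tcp_rot: [3.136, 0.002, 1.874]
ft_force: [0.2, 0.2, -0.6]
opening: 0.988
```

arm_command(steps=[{"dx":0.025,"dy":0,"dz":0,"rx":0,"ry":0,"rz":0,"claw":-1},{"dx":0.04,"dy":0,"dz":0,"rx":0,"ry":0,"rz":0,"claw":-1},{"dx":0.04,"dy":0,"dz":0,"rx":0,"ry":0,"rz":0,"claw":-1},{"dx":0.04,"dy":0,"dz":0,"rx":0,"ry":0,"rz":0,"claw":-1},{"dx":0.02,"dy":0,"dz":0,"rx":0,"ry":0,"rz":0,"claw":-1},{"dx":0,"dy":0,"dz":0,"rx":0,"ry":0,"rz":0,"claw":-1}])

```text
t: 11.5
eef_pos: [556.6, 14.6, 28.5]
tcp_rot: [3.138, 0.001, 1.875]
ft_force: [-0.1, 0.3, 0.0]
opening: 1.0
```

arm_command(steps=[{"dx":0.0055,"dy":0,"dz":0.003,"rx":0,"ry":0,"rz":0,"claw":-1},{"dx":0,"dy":0,"dz":0,"rx":0,"ry":0,"rz":0,"claw":-1}])

```text
t: 11.75
eef_pos: [555.7, 18.0, 25.9]
tcp_rot: [3.137, 0.002, 1.874]
ft_force: [0.1, -0.0, -0.7]
opening: 1.0
```

```bash
python3 -c "
from h import *
snap('5');crop('side','5',200,145,320,245,6);crop('top','5',190,145,310,235,6)"
```

```text
(no output)
```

View pics/side5c.png

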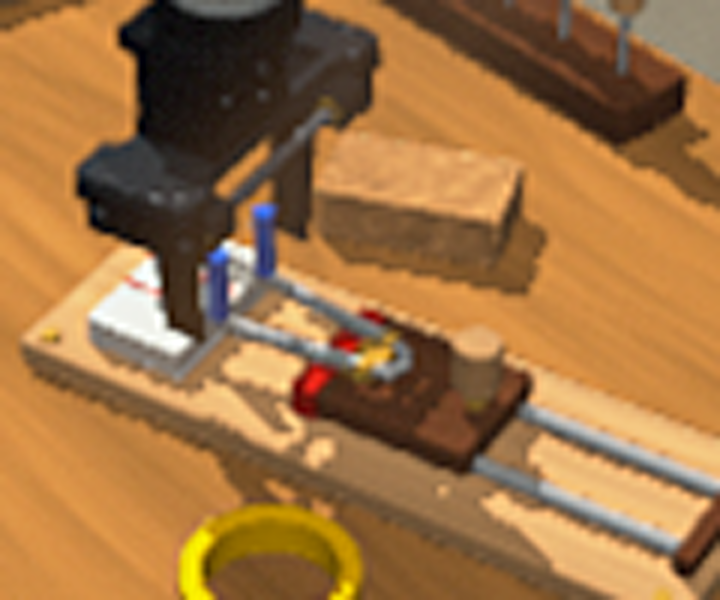

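View pics/top5c.png

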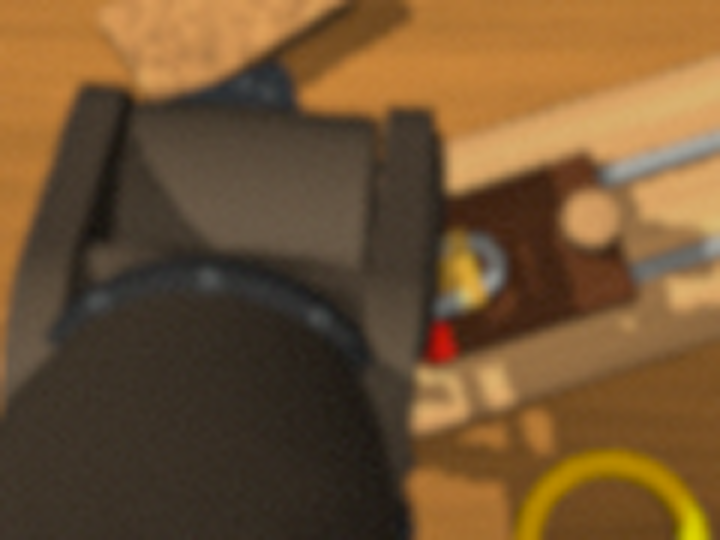

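arm_command(steps=[{"dx":0,"dy":0,"dz":0,"rx":0,"ry":0,"rz":0,"claw":0},{"dx":0,"dy":0,"dz":0,"rx":0,"ry":0,"rz":0,"claw":0},{"dx":0,"dy":0,"dz":0,"rx":0,"ry":0,"rz":0,"claw":0},{"dx":0,"dy":0,"dz":0,"rx":0,"ry":0,"rz":0,"claw":0},{"dx":0,"dy":0,"dz":0,"rx":0,"ry":0,"rz":0,"claw":0},{"dx":0,"dy":0,"dz":0,"rx":0,"ry":0,"rz":0,"claw":0}])

```text
t: 12.6
eef_pos: [555.8, 17.1, 26.0]
tcp_rot: [3.138, 0.001, 1.872]
ft_force: [-1.0, 0.6, 0.2]
opening: 0.505
```

arm_command(steps=[{"dx":0,"dy":0,"dz":0,"rx":0,"ry":0,"rz":0,"claw":0.1},{"dx":0,"dy":0,"dz":0,"rx":0,"ry":0,"rz":0,"claw":0.2},{"dx":0,"dy":0,"dz":0,"rx":0,"ry":0,"rz":0,"claw":0.2},{"dx":0,"dy":0,"dz":0,"rx":0,"ry":0,"rz":0,"claw":0.2}])

```text
t: 13.1
eef_pos: [555.5, 17.6, 26.0]
tcp_rot: [3.138, 0.001, 1.872]
ft_force: [-0.3, 2.4, 1.5]
opening: 0.398
```

```bash
python3 -c "
from h import *
snap('6');crop('side','6',195,165,285,235,8.5)
print(env.state()['ft_force'],env.state()['opening'])"
```

```text
[-1.19375987  1.84920865  0.82034585] 0.40109346617667513
```

View pics/side6c.png

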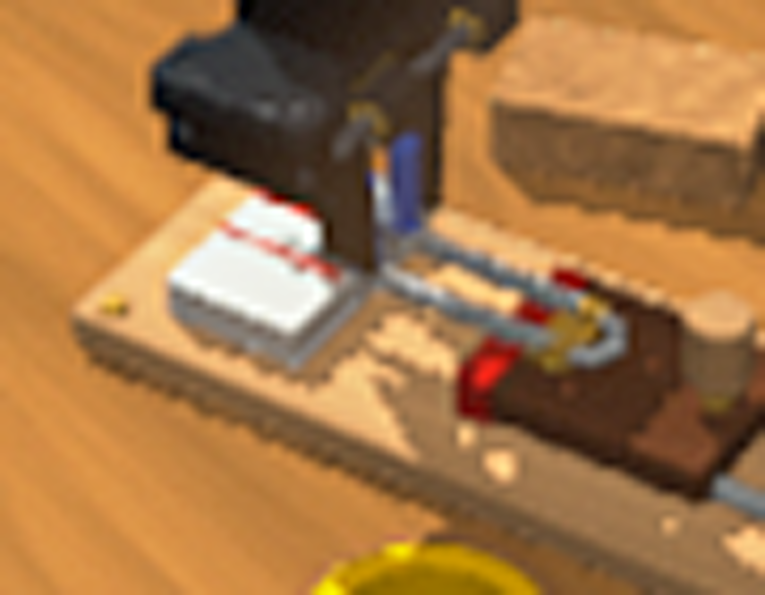

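arm_command(steps=[{"dx":0,"dy":0,"dz":0,"rx":0,"ry":0,"rz":0,"claw":0.22},{"dx":0,"dy":0,"dz":0,"rx":0,"ry":0,"rz":0,"claw":0.242},{"dx":0,"dy":0,"dz":0,"rx":0,"ry":0,"rz":0,"claw":0.242},{"dx":0,"dy":0,"dz":0,"rx":0,"ry":0,"rz":0,"claw":0.242}])

```text
t: 13.7
eef_pos: [555.4, 17.7, 26.0]
tcp_rot: [3.138, 0.001, 1.872]
ft_force: [-0.8, 2.9, 1.2]
opening: 0.379
```

```bash
python3 -c "
from h import *
snap('7');crop('side','7',205,165,285,225,9.5);crop('top','7',190,145,310,235,6)
for i in range(3):
  s=env.state();print(s['t'],s['ft_force'],s['opening'])
  env.read_camera('side')"
```

```text
13.8 [-2.1874286   1.85730044  1.25800538] 0.38364747278296685
13.85 [-2.15614727  3.52562252  1.41389169] 0.38042941764553473
13.9 [-0.75410251  3.68454298  0.45136092] 0.38092956552722473
```

View pics/side7c.png

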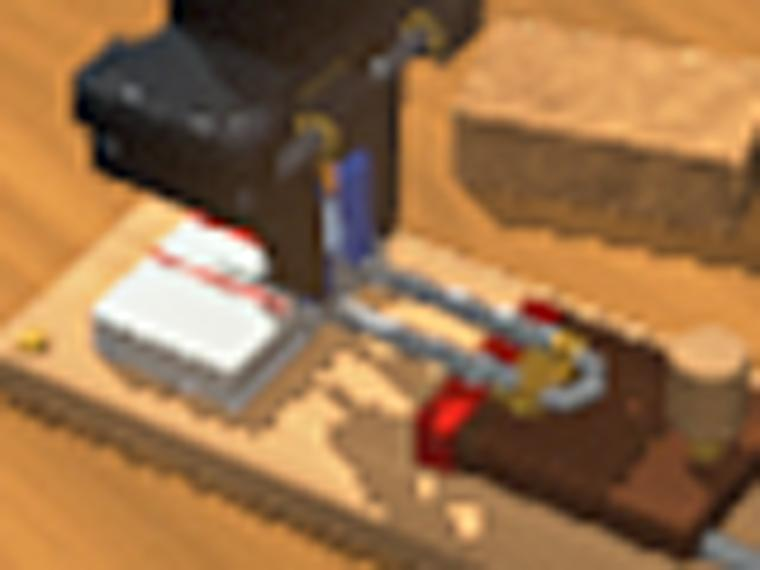

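View pics/top7c.png

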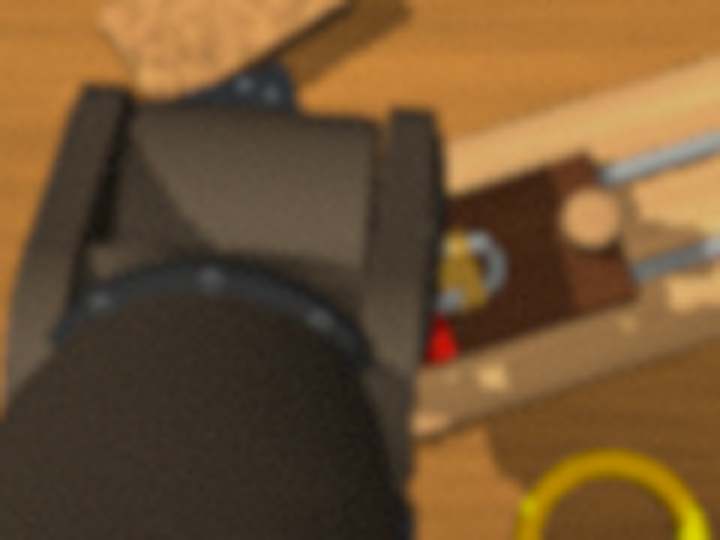

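Run:
```python
from h import *
np.set_printoptions(precision=1,suppress=True)
p=[581.2,-67.7,np.radians(17.2)]
def w(x,y,z):
    c,s=np.cos(p[2]),np.sin(p[2]);return np.array([p[0]+c*x-s*y,p[1]+s*x+c*y,z])
def inv(P):
    d=P[:2]-p[:2];c,s=np.cos(p[2]),np.sin(p[2]);return np.array([c*d[0]+s*d[1],-s*d[0]+c*d[1]])
F=lambda q:(q+.5-[205,165])*9.5
for x in(-12,12):
    for y in (97,125,153):
        print(x,y,'line',F(proj('side',w(x,y,37))),'tip z50',F(proj('side',w(x,y,50))), 'top',(proj('top',w(x,y,46))+.5-[190,145])*6)
U=lambda u,v:inv(atz('side',(u+.5)/9.5+205-.5,(v+.5)/9.5+165-.5,50))
print('near',U(345,308),U(500,372),'far',U(380,268),U(560,338))
crop('side','7',205,175,265,215,13)
```

```text
-12 97 line [291.4 316.6] tip z50 [290.1 287.3] top [277.9 357.1]
-12 125 line [224.1 288.5] tip z50 [222.4 259.2] top [219.9 375.4]
-12 153 line [157.9 260.8] tip z50 [155.8 231.6] top [161.9 393.8]
12 97 line [331.  278.4] tip z50 [329.9 249.1] top [262.5 307.9]
12 125 line [264.  250.9] tip z50 [262.6 221.7] top [204.6 326.1]
12 153 line [198.2 223.8] tip z50 [196.4 194.8] top [146.7 344.4]
near [-11.3  75. ] [-11.2  13.6] far [12.6 76.6] [14.   5.8]
```

View pics/side7c.png

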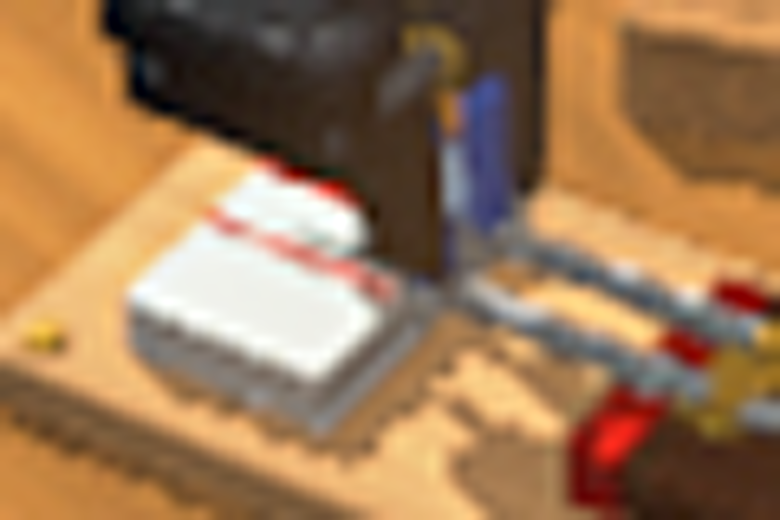

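The pictures agree with the target. The near tip appears at about (228.5,193) full px, and (228.4,192.3) is expected. The legs measure parallel, about 24 mm apart. I'll hold for over 1 s.

arm_command(steps=[{"dx":0,"dy":0,"dz":0,"rx":0,"ry":0,"rz":0,"claw":0.242},{"dx":0,"dy":0,"dz":0,"rx":0,"ry":0,"rz":0,"claw":0.242},{"dx":0,"dy":0,"dz":0,"rx":0,"ry":0,"rz":0,"claw":0.242},{"dx":0,"dy":0,"dz":0,"rx":0,"ry":0,"rz":0,"claw":0.242},{"dx":0,"dy":0,"dz":0,"rx":0,"ry":0,"rz":0,"claw":0.242},{"dx":0,"dy":0,"dz":0,"rx":0,"ry":0,"rz":0,"claw":0.242},{"dx":0,"dy":0,"dz":0,"rx":0,"ry":0,"rz":0,"claw":0.242},{"dx":0,"dy":0,"dz":0,"rx":0,"ry":0,"rz":0,"claw":0.242},{"dx":0,"dy":0,"dz":0,"rx":0,"ry":0,"rz":0,"claw":0.242},{"dx":0,"dy":0,"dz":0,"rx":0,"ry":0,"rz":0,"claw":0.242}])

```text
t: 15.2
eef_pos: [555.5, 17.7, 26.0]
tcp_rot: [3.138, 0.001, 1.872]
ft_force: [-1.1, 2.3, 0.5]
opening: 0.379
```

Run:
```python
from h import *
snap('8');crop('side','8',205,175,265,215,13)
a=np.load('pics/side7p.npy').astype(int);b=np.load('pics/side8p.npy').astype(int)
print(np.abs(a-b)[165:235,200:290].mean(),env.state()['ft_force'],env.state()['opening'])
```

```text
1.3265079365079364 [-1.12093114  3.12766326  0.63124656] 0.37780091415988076
```

View pics/side8c.png

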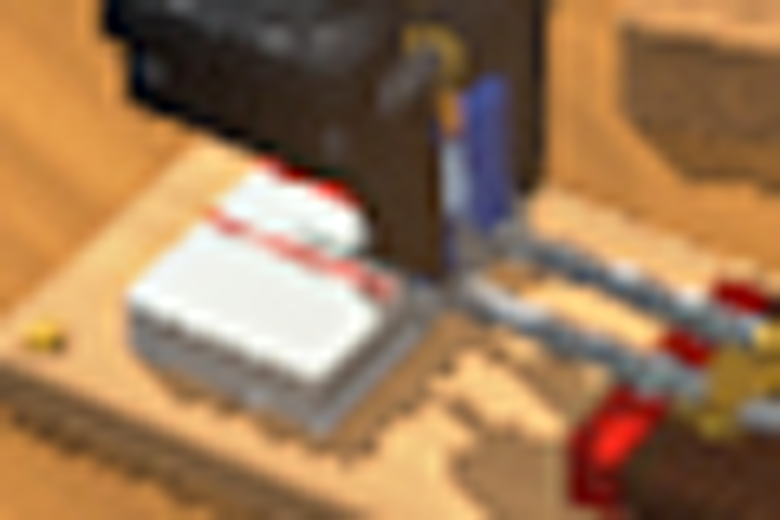

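```bash
python3 -c "
from cell import env
print(env.job_done())"
```

```text
the job is handed in; nothing more can be done
None
```

I slid the carriage by its knob up against the red stop with the tweezers still open. I then squeezed the two blue posts to the lines and handed in the job at about 15 s of the 43 s, still holding; no verdict was reported.

**Carriage:** It moved about 96 mm before the push force jumped to about 23 N. The picture shows its front face on the stop.

**Grip:** The opening held steady at 0.379, about 36 mm over the posts. The net sideways force was about 1 N or less, so the squeeze is centred.

**Tips:** The near tip shows within about 1 px (roughly 3 mm) of where it belongs over its line. The legs measure parallel and about 24 mm apart. The scene did not change between two pictures taken about 1.4 s apart.

**What disagreed or could not be checked:**
- **Finger height:** The real fingertips stood about 31 mm above the reported TCP height. My first close on the knob passed just over its top without touching anything, so I corrected by depth images and gripped lower.
- **Camera agreement:** The two cameras differed by a few millimetres on where the jig's centre line is, so I centred on the gripped knob instead.
- **Far tip:** The gripper hid it, so I only inferred its place from the far leg's line. That line read about 1.4 mm off parallel, which is within reading error.

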